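Fit the hooked cover on an outboard's fuse box

ROBOT

A 6-joint arm with a two-finger parallel gripper is mounted at the origin on the work surface. World frame = base frame: x ahead of the robot, y to its left, z up, the work surface at z = 0. Lengths are in m, angles in rad, forces in N, time in s.
With the tool pointing down it reaches from about 0.375 to 0.75 m from the base axis. Payload 9 kg.
Tool frame: the origin (TCP) lies midway between the tips of the shut fingers; the grasp point (between the pads) lies arm.tcp_to_grasp behind it (arm.tcp_to_grasp is the distance from the TCP to the grasp point, in m); z points along the fingers, y is the line along which they close (so a half turn about z gives the same grasp; the last joint's range is limited). The gripper opens to 85 mm and grips with 20 to 120 N. Pads are 22 mm wide; open, the fingers measure 114 mm over their backs; the gripper's body (76 mm by 85 mm) begins 54 mm behind the grasp point. The pads swing forward as they close: fully open they stand 13 mm farther back than shut.
Start: joints at [-0.218, 0.104, 0.097, 1.564, 0, 1.353], TCP at [0.6, 0, 0.231] pointing down, gripper open.
Joint ranges: [-2.99, 2.99], [-0.84, 1.86], [-1.1, 1.16], [-1.84, 2.11], [-1.51, 1.56], [-3.14, 3.14]. Speed limits (rad/s): [2.22, 2.22, 2.57, 3.14, 3.14, 3.14].

INTERFACE

Orientations are given as a unit quaternion [x, y, z, w].
In Python, from rig import arm gives the robot as it stands. The module is installed in compiled form; this text tells all that it offers.
- The arm moves only by the tool jog_arm, never from a script. Its argument "steps" is a list of rows, each an object with "delta_pos": the shift along the tool's x, y, z each as a share of 0.025 m, from -1 to 1, a list of three; "twist": the turn about the tool's z as a share of 60 degrees, from -1 to 1; "gripper": the closure, from -1 (fully open) to 1 (shut), so that 0 is half open. In form: [{"delta_pos": [dx, dy, dz], "twist": twist, "gripper": gripper}, ...]. A call has 1 to 10 rows; each row shifts and turns the commanded pose from where the row before left it, along the tool's axes as they then stand; what a row does not reach is not made up. A row lasts 1/8 s, in which the tool goes at most 62.5 mm and 10.7 degrees, less where a joint would pass 70% of its speed; a pose out of reach is approached as far as the arm can. A call with a number of a shift or a turn outside -1 to 1 is refused whole. A call with a gripper value outside its range is refused whole. The fingers move at their own pace and stop on an object; "grip_force" is the grip in N (left out, the last holds). Time passes only in rows, so rows that do not move let the fingers close. It gives the time, the measured TCP pose, the force, the opening and the grip force at its end, in the units of the state.
- arm.sense(): the state, without advancing time (a new reading comes with each control period).
- arm.read_camera(name): name is "scene" or "side" or "wrist"; returns a dict with "pixels" (420x560x3 uint8, red, green, blue), "range_z" (420x560 float32, m along the optical axis (not along the pixel's ray), 0 where there is no reading), "camera_matrix" (3x3 intrinsics, pixels), "pose" (4x4, takes a point from camera to world coordinates). Camera axes: x right, y down, z forward; pixel columns grow to the right and rows downward; lengths in m; the calibration is good to about 2 mm. A picture is of the moment at which its call begins.
- arm.sign_off(): hands the job in; it is judged then, once.
Trained networks look in a picture, given as the dict that the camera call returned (one of the last four; its "shot" number tells which), for a name from the list of things; names that differ only in an ending like _2 or _b are one class to them, and where a whole thing is asked for, a point or a joint stands for the part that bears it (a point fixed in the world has none). Each returns a list of dicts, best first, with "p" (0 to 1); they miss things now and then, are a little off and sometimes report something else, mostly with a low value. They report only what shows in the picture. A call takes as long as a camera call. They do not tell look-alikes from the thing itself.
- arm.search_frame(picture, target): "box" ([centre column, centre row, width, height] in pixels, round what is visible of it).
The state is a dict: "clock": time; "joint_pos": joint angles; "joint_velocities": joint speeds; "tau": joint torques, N m; "position": TCP position; "eef_rot": TCP orientation; "force": force on the tool from outside, world axes, zero at the start; "wrist_torque": the same for the moment, N m; "grip_width": finger opening in m; "grasp_force": force on a finger pad.
Only numpy, scipy, OpenCV 4.12 (cv2) and the standard library are available. Lean on these libraries where they do the work, as an engineer would, in place of code of your own. Each camera call takes 0.05 s, during which the arm holds its last target. There are 200 camera calls.

TASK

Close the open black fuse box with the yellow cover: take the cover by its handle, hook its tongue in under the metal keeper bar with the cover clearly tilted (tongue end low), then swing the other end down, keeping hold of it until it is down, so that it lies flat and fully home on the box with the tongue under the bar. Let go of it, and leave the blue cover, which belongs to another box, where it is.

Things in the scene. Friction and masses are not known exactly. Their poses are not given: they have to be found in the camera images.
- fusebox: Open black box fixed on the bench, 202x130 mm. Origin: at bench height, under where the cover's handle ends up; x from hook end (-116, towards robot within 20 deg) to stop end (+86), z up. Cover rests 50 mm up on ledges x -116..-62 and 58..78. Metal keeper bar x -116..-78, underside z 70, top 76; stop wall x 78..86 up to z 76, so the cover enters tilted 15-20 deg, not level..
- cover: Yellow cover, loose, 0.2 kg, flat on the bench beside the box, tongue end roughly towards the robot (within 30 deg). Plate 140x120x6 mm; a tongue 60 mm wide, 5 thick, flush with the underside, reaches from its -x edge to x -100. Black handle on top: 18 mm thick (x), 64 long (y), z 6 to 40; pinch its 18 mm. Origin: middle of the plate's underside, below the handle; x away from tongue, z up.
- cover_tongue (a point): Middle of the yellow tongue's tip edge, underside: (-100,0,0) mm in the cover's frame, same axes. It goes into the slot under the keeper bar, open to the box's +x: 84 mm wide (y -42..42), z 50..70, x -78 back to a wall at -108. Seated: tip at about box (-100,0,50), cover frame = box frame raised 50 mm, play 8 mm either way in x, 12 in y.
- decoy: The blue cover of another box, on the other side of the fuse box: same plate and handle as the yellow one, but two narrow tongues near its corners, which do not fit. Origin and axes as the yellow cover's. To be left alone.
Things that resemble listed ones, but are neither listed nor needed, are in the scene too. Several things look just like the cover: the one meant starts nearest to the robot's base. Of the things shaped like the fusebox, the black one is meant.

How it is judged:
By the outcome, as a careful person would: the job done as asked, in the order asked, and still so for the second after the job is handed in, with the robot touching nothing.
It also fails if it takes over 46 s, if anything falls off the work surface, if the arm or the gripper's body presses on something with over 40 N, if the wrist force passes 120 N, or if a joint passes its speed limit or range.

## Working session

There is one attempt and no reset: what is moved stays moved. The work goes in short steps, Python scripts to look and compute and a tool call to move; the robot and the scene stay as the last step left them, time stands still between calls to the robot, and variables do not carry over. Pictures are saved under pics/ and viewed, at most 10 in all, crops included, and the job is handed in when it is done.

Besides the shell and the picture viewer there is one more tool, called after "Call:" by a JSON object that holds its "name" and its "arguments". jog_arm: Moves the arm, as the interface text tells. Its arguments: {"type":"object","properties":{"steps":{"type":"array"},"grip_force":{"type":"number"}},"required":["steps"]}

```bash
mkdir -p pics
cat > h.py <<'E'
import numpy as np, cv2
from rig import arm
def world(p,u,v,z):
    K=p["camera_matrix"];T=p["pose"]
    c=np.stack([(u-K[0,2])/K[0,0]*z,(v-K[1,2])/K[1,1]*z,z],-1)
    return c@T[:3,:3].T+T[:3,3]
def cloud(p):
    v,u=np.mgrid[:420,:560]
    return world(p,u,v,p["range_z"])
def save(p,n): cv2.imwrite("pics/"+n,p["pixels"][:,:,::-1])
E
python3 - <<'E'
from h import *
s=arm.sense();print({k:np.round(s[k],3) for k in("clock","position","eef_rot","grip_width","force")},arm.tcp_to_grasp)
ims=[]
for n in("scene","side"):
    p=arm.read_camera(n);ims.append(p["pixels"]);W=cloud(p)
    np.savez(f"{n}.npz",W=W,px=p["pixels"],z=p["range_z"])
    print(n,p["pose"].round(2).tolist())
    for t in("cover","fusebox","cover_tongue","decoy"):
        for d in arm.search_frame(p,t):
            u,v=map(int,d["box"][:2]);print(t,round(d["p"],2),np.round(d["box"]),W[v,u].round(3))
    save(p,n+"0.png")
E
```

```text
{'clock': np.float64(0.0), 'position': array([0.6  , 0.   , 0.231]), 'eef_rot': array([ 0.707,  0.707, -0.   , -0.001]), 'grip_width': np.float64(0.085), 'force': array([ 0.83 , -0.109,  0.093])} 0.0187
scene [[0.87, 0.34, -0.36, 0.88], [0.49, -0.59, 0.64, -0.95], [0.0, -0.73, -0.68, 0.88], [0.0, 0.0, 0.0, 1.0]]
cover 0.74 [151. 335.  80.  60.] [ 0.387 -0.688  0.039]
cover 0.72 [264. 314.  79.  65.] [ 0.578 -0.513  0.038]
fusebox 0.94 [340. 186.  67.  50.] [0.527 0.037 0.009]
fusebox 0.7 [236. 207.  74.  48.] [ 0.308 -0.241  0.034]
cover_tongue 0.93 [303. 259.  64.  51.] [ 0.573 -0.306  0.019]
cover_tongue 0.68 [151. 336.  74.  58.] [ 0.387 -0.688  0.039]
cover_tongue 0.6 [265. 314.  70.  62.] [ 0.579 -0.515  0.038]
cover_tongue 0.45 [342. 186.  70.  52.] [0.543 0.011 0.034]
decoy 0.74 [376. 149.  55.  27.] [ 0.885 -0.947  0.88 ]
side [[0.93, -0.18, 0.32, 0.0], [-0.37, -0.51, 0.78, -1.25], [0.02, -0.84, -0.54, 0.79], [0.0, 0.0, 0.0, 1.0]]
cover 0.95 [336. 367.  81.  83.] [ 0.363 -0.678  0.009]
cover 0.88 [339. 235.  76.  39.] [ 0.556 -0.303  0.009]
cover 0.8 [378. 282.  56.  48.] [ 0.555 -0.501  0.018]
fusebox 0.9 [235. 235.  95.  77.] [ 0.302 -0.24   0.028]
fusebox 0.72 [284. 170.  82.  57.] [0.54  0.022 0.033]
cover_tongue 0.95 [336. 234.  75.  39.] [ 0.555 -0.296  0.007]
cover_tongue 0.81 [376. 282.  59.  53.] [ 0.552 -0.498  0.016]
decoy 0.74 [255. 138.  57.  24.] [0.545 0.295 0.009]
```

View pics/scene0.png

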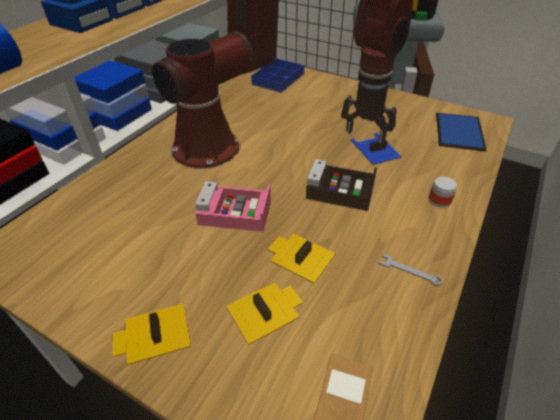

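View pics/side0.png

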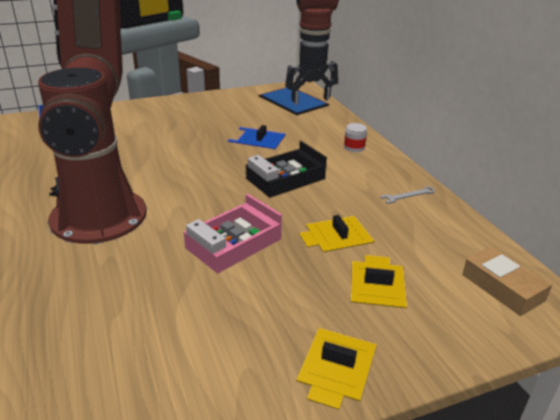

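The nearest yellow cover is at scene pixel (303,257) / side (339,235), with its tongue toward the robot. The black box is at scene (340,186), with the bar on the robot side and fuses inside; the blue cover lies beyond it.

```bash
cat > est.py <<'E'
from h import *
P=[];C=[]
for n in("scene","side"):
    d=np.load(n+".npz");m=d["z"]>0;P.append(d["W"][m]);C.append(d["px"][m].astype(int))
for k in(0,1):
    p,c=P[k],C[k];hsv=cv2.cvtColor(c.astype(np.uint8)[None],cv2.COLOR_RGB2HSV)[0]
    # cover
    near=np.hypot(p[:,0]-.58,p[:,1]+.305)<.13
    y=near&(hsv[:,1]>200)&(hsv[:,0]>20)&(hsv[:,0]<32)&(p[:,2]<.013)&(p[:,2]>-.005)
    q=p[y];r=cv2.minAreaRect(q[:,:2].astype(np.float32)*1000)
    print("cover",y.sum(),"medz",np.median(q[:,2]).round(4),"rect",np.round(r[0]),np.round(r[1]),round(r[2],1))
    h=near&(c.max(1)<70)&(p[:,2]>.032)&(p[:,2]<.05)
    q=p[h];r=cv2.minAreaRect(q[:,:2].astype(np.float32)*1000);print(" handle",h.sum(),np.median(q[:,2]).round(4),np.round(r[0]),np.round(r[1]),round(r[2],1))
    b=(np.hypot(p[:,0]-.54,p[:,1]-.02)<.16)&(p[:,2]<.1)
    for lo,hi in((.066,.083),):
        q=p[b&(p[:,2]>lo)&(p[:,2]<hi)];
        g=q[:,0]>.54
        for nm,s in(("stop",q[g]),("bar",q[~g])):
            r=cv2.minAreaRect(s[:,:2].astype(np.float32)*1000);print(" ",nm,len(s),np.median(s[:,2]).round(4),np.round(r[0]),np.round(r[1]),round(r[2],1))
    hist=np.histogram(p[b,2],bins=np.arange(0,.1,.006));print(hist[0])
E
python3 est.py
```

```text
cover 1893 medz 0.005 rect [ 547. -331.] [206. 171.] 87.8
 handle 109 0.0392 [ 567. -294.] [59. 16.] 86.4
  stop 75 0.0747 [635.  36.] [  8. 130.] 13.0
  bar 265 0.0748 [461.  -4.] [ 39. 106.] 13.4
[859 228 138 208 221 334 155 262 391  29  27  39 287  14   0   0]
cover 1599 medz 0.0066 rect [ 549. -331.] [204. 170.] 87.0
 handle 112 0.0396 [ 564. -293.] [63. 17.] 85.8
  stop 152 0.0735 [636.  40.] [ 16. 133.] 12.6
  bar 332 0.0765 [462.  -2.] [ 44. 110.] 11.6
[1512  141  160  226  294  326  267  234  452  115  101  116  267  101
    0    0]
```

Call:
{"name": "jog_arm", "arguments": {"steps": [{"delta_pos": [-1,-0.13,0],"twist": 0,"gripper": -1},{"delta_pos": [-1,-0.13,0],"twist": 0,"gripper": -1},{"delta_pos": [-1,-0.13,0],"twist": 0,"gripper": -1},{"delta_pos": [-1,-0.13,0],"twist": 0,"gripper": -1},{"delta_pos": [-1,-0.13,0],"twist": 0,"gripper": -1},{"delta_pos": [-1,-0.13,0],"twist": 0,"gripper": -1},{"delta_pos": [-1,-0.13,0],"twist": 0,"gripper": -1},{"delta_pos": [-1,-0.13,0],"twist": 0,"gripper": -1},{"delta_pos": [-1,-0.13,0],"twist": 0,"gripper": -1},{"delta_pos": [0,0,0],"twist": 0.16,"gripper": -1}]}}

```text
clock: 1.75
position: [0.5704, -0.2267, 0.2311]
eef_rot: [0.765, 0.644, -0.0, 0.0]
force: [-0.6, 0.2, -0.8]
grip_width: 0.0854
grasp_force: 0.0
```

```bash
cat > st.py <<'E'
from h import *
from scipy.spatial.transform import Rotation as R
s=arm.sense();M=R.from_quat(s["eef_rot"]).as_matrix()
print("t",round(s["clock"],2),"pos",np.round(s["position"],4),"toolx yaw",np.degrees(np.arctan2(M[1,0],M[0,0])).round(2),"z",M[:,2].round(3),"j",np.round(s["joint_pos"],2),"w",round(s["grip_width"],4),"F",np.round(s["force"],1),"T",np.round(s["wrist_torque"],2),"g",np.round(s["grasp_force"],1))
E
python3 st.py
python3 - <<'E'
from h import *
d=np.load("scene.npz");d2=np.load("side.npz")
a=np.radians(13.2)
for d in(d,d2):
    p=d["W"][d["z"]>0]-[.5558,.0193,0];q=p[:,:2]@np.array([[np.cos(a),-np.sin(a)],[np.sin(a),np.cos(a)]])
    q=np.c_[q,p[:,2]]*1000;q=q[(abs(q[:,1])<50)&(q[:,2]<100)]
    for x in range(-90,90,10):
        s=q[abs(q[:,0]-x)<5,2]; print(x,len(s),np.percentile(s,[5,50,97]).round() if len(s) else "",end="; ")
    print()
E
```

```text
t 1.75 pos [ 0.5704 -0.2267  0.2311] toolx yaw 80.12 z [-0. -0. -1.] j [-0.59  0.15  0.14  1.57 -0.    1.15] w 0.0854 F [-0.6  0.2 -0.8] T [ 0.01  0.03 -0.04] g 0.0
-90 68 [58. 75. 78.]; -80 100 [47. 53. 77.]; -70 62 [46. 49. 52.]; -60 78 [ 6. 25. 50.]; -50 25 [24. 32. 36.]; -40 52 [24. 32. 36.]; -30 55 [ 5. 10. 36.]; -20 27 [ 6. 30. 34.]; -10 54 [27. 33. 36.]; 0 52 [27. 33. 35.]; 10 51 [ 5. 12. 35.]; 20 36 [ 4.  7. 10.]; 30 39 [12. 22. 26.]; 40 48 [17. 22. 26.]; 50 40 [ 5.  9. 26.]; 60 51 [46. 49. 52.]; 70 65 [46. 49. 52.]; 80 58 [48. 75. 78.]; 
-90 68 [56. 77. 80.]; -80 60 [54. 76. 80.]; -70 7 [50. 52. 75.]; -60 7 [49. 50. 52.]; -50 0 ; -40 12 [33. 36. 38.]; -30 19 [27. 34. 38.]; -20 26 [23. 31. 38.]; -10 79 [19. 32. 38.]; 0 46 [30. 35. 39.]; 10 28 [30. 35. 38.]; 20 0 ; 30 44 [16. 23. 30.]; 40 38 [16. 25. 28.]; 50 16 [20. 25. 27.]; 60 191 [19. 39. 53.]; 70 58 [48. 52. 71.]; 80 207 [50. 64. 79.];
```

Call:
{"name": "jog_arm", "arguments": {"steps": [{"delta_pos": [0,0,0],"twist": 0.156,"gripper": -1},{"delta_pos": [0,0,0],"twist": 0.156,"gripper": -1},{"delta_pos": [0,0,0],"twist": 0.156,"gripper": -1},{"delta_pos": [0,0,0],"twist": 0.156,"gripper": -1},{"delta_pos": [0,0,0],"twist": 0.156,"gripper": -1},{"delta_pos": [0,0,0],"twist": 0.156,"gripper": -1},{"delta_pos": [0,0.5,0],"twist": 0.156,"gripper": -1},{"delta_pos": [0,1,0],"twist": 0.156,"gripper": -1},{"delta_pos": [0,1,0],"twist": 0.156,"gripper": -1},{"delta_pos": [0,0,0],"twist": 0,"gripper": -1}]}}

```text
clock: 3.0
position: [0.5845, -0.2868, 0.2308]
eef_rot: [0.999, -0.035, -0.0, -0.0]
force: [0.5, 0.5, -0.4]
grip_width: 0.0851
grasp_force: 0.0
```

```bash
cat > wr.py <<'E'
from h import *
import sys
p=arm.read_camera("wrist");W=cloud(p);save(p,sys.argv[1])
hsv=cv2.cvtColor(p["pixels"],cv2.COLOR_RGB2HSV);z=W[:,:,2];ok=p["range_z"]>0
y=ok&(hsv[:,:,1]>180)&(hsv[:,:,0]>20)&(hsv[:,:,0]<32)&(abs(z-.006)<.008)
near=np.hypot(W[:,:,0]-.565,W[:,:,1]+.295)<.13
q=W[y&near];r=cv2.minAreaRect(q[:,:2].astype(np.float32)*1000);print("cover",len(q),np.median(q[:,2]).round(4),r)
h=ok&near&(p["pixels"].max(2)<70)&(abs(z-.04)<.007)&(np.hypot(W[:,:,0]-.565,W[:,:,1]+.295)<.05)
q=W[h];r=cv2.minAreaRect(q[:,:2].astype(np.float32)*1000);print("handle",len(q),np.median(q[:,2]).round(4),r)
E
python3 st.py; python3 wr.py w1.png
```

```text
t 3.0 pos [ 0.5845 -0.2868  0.2308] toolx yaw -3.96 z [-0.  0. -1.] j [-0.66  0.26  0.28  1.58 -0.    2.55] w 0.0851 F [ 0.5  0.5 -0.4] T [-0.02 -0.06  0.02] g 0.0
cover 13724 0.0062 ((549.143798828125, -327.345458984375), (193.5721435546875, 167.0440216064453), 87.17643737792969)
handle 385 0.0396 ((567.1908569335938, -289.658203125), (58.34138488769531, 14.93551254272461), 86.89265441894531)
```

View pics/w1.png

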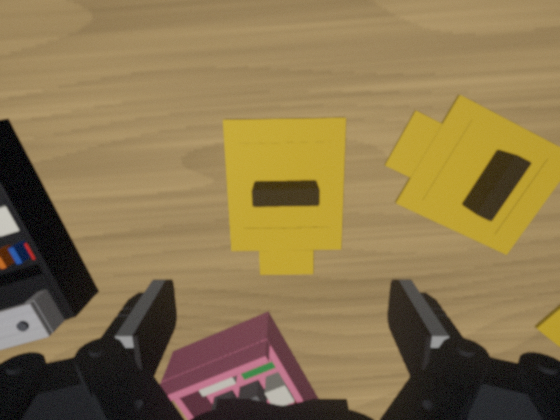

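The wrist view shows the wanted cover centred at pixel (285,190), with its handle square to the tool and its tongue toward the robot. I'll descend and pinch the handle across its 64 mm length. The tool can't tilt, so the cover has to be able to pivot about y in the grip.

Call:
{"name": "jog_arm", "arguments": {"steps": [{"delta_pos": [-0.6,0.24,1],"twist": 0,"gripper": -1},{"delta_pos": [0,0,1],"twist": 0,"gripper": -1},{"delta_pos": [0,0,1],"twist": 0,"gripper": -1},{"delta_pos": [0,0,1],"twist": 0,"gripper": -1},{"delta_pos": [0,0,1],"twist": 0,"gripper": -1},{"delta_pos": [0,0,1],"twist": 0,"gripper": -1},{"delta_pos": [0,0,1],"twist": 0,"gripper": -1},{"delta_pos": [0,0,1],"twist": 0,"gripper": -1},{"delta_pos": [0,0,0.5],"twist": 0,"gripper": -1},{"delta_pos": [0,0,0.4],"twist": 0,"gripper": -1}]}}

```text
clock: 4.3
position: [0.5696, -0.29, 0.0088]
eef_rot: [0.999, -0.033, 0.0, 0.0]
force: [-0.3, 0.4, 0.7]
grip_width: 0.0855
grasp_force: 0.0
```

Call:
{"name": "jog_arm", "arguments": {"steps": [{"delta_pos": [0,0,0],"twist": 0,"gripper": 1},{"delta_pos": [0,0,0],"twist": 0,"gripper": 1},{"delta_pos": [0,0,0],"twist": 0,"gripper": 1},{"delta_pos": [0,0,0],"twist": 0,"gripper": 1}], "grip_force": 25}}

```text
clock: 4.8
position: [0.5697, -0.2907, 0.0095]
eef_rot: [0.999, -0.034, 0.0, 0.0]
force: [0.6, -0.0, 1.8]
grip_width: 0.0634
grasp_force: 30.1
```

```bash
python3 st.py
```

```text
t 4.8 pos [ 0.5697 -0.2907  0.0095] toolx yaw -3.84 z [ 0.001 -0.001 -1.   ] j [-0.68  0.3  -0.09  1.18  0.    2.53] w 0.0634 F [ 0.6 -0.   1.8] T [ 0.16  0.03 -0.06] g 30.1
```

Call:
{"name": "jog_arm", "arguments": {"steps": [{"delta_pos": [0,0,-0.4],"twist": 0,"gripper": 1},{"delta_pos": [0,0,-1],"twist": 0,"gripper": 1},{"delta_pos": [0,0,-1],"twist": 0,"gripper": 1},{"delta_pos": [0,0,-1],"twist": 0,"gripper": 1},{"delta_pos": [0,0,-1],"twist": -0.095,"gripper": 1},{"delta_pos": [0,0,-0.6],"twist": -0.095,"gripper": 1},{"delta_pos": [0,0,0],"twist": -0.094,"gripper": 1},{"delta_pos": [0,0,0],"twist": 0,"gripper": 1}]}}

```text
clock: 5.8
position: [0.5694, -0.2904, 0.1344]
eef_rot: [0.993, 0.115, 0.0, 0.0]
force: [0.1, -0.0, -3.0]
grip_width: 0.0635
grasp_force: 29.7
```

```bash
python3 st.py
python3 - <<'E'
from h import *
p=arm.read_camera("side");save(p,"s2.png")
E
```

```text
t 5.8 pos [ 0.5694 -0.2904  0.1344] toolx yaw 13.16 z [ 0. -0. -1.] j [-0.68  0.23  0.06  1.4   0.    2.24] w 0.0635 F [ 0.1 -0.  -3. ] T [ 0.04  0.   -0.04] g 29.7
```

View pics/s2.png

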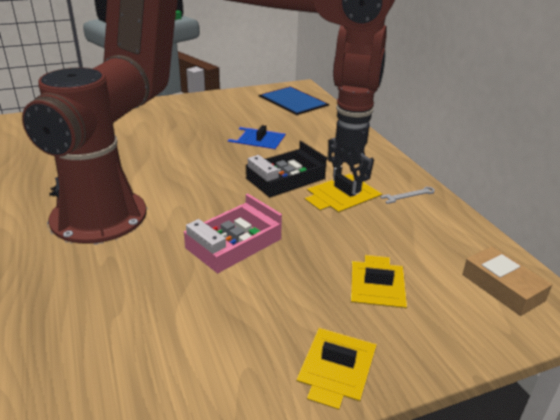

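The cover is held level at side pixel (345,190), clear of everything. I'll carry it over the box.

Call:
{"name": "jog_arm", "arguments": {"steps": [{"delta_pos": [0.31,-1,0],"twist": 0,"gripper": 1},{"delta_pos": [0.31,-1,0],"twist": 0,"gripper": 1},{"delta_pos": [0.31,-1,0],"twist": 0,"gripper": 1},{"delta_pos": [0.31,-1,0],"twist": 0,"gripper": 1},{"delta_pos": [0.31,-1,0],"twist": 0,"gripper": 1},{"delta_pos": [0.31,-1,0],"twist": 0,"gripper": 1},{"delta_pos": [0.31,-1,0],"twist": 0,"gripper": 1},{"delta_pos": [0.31,-1,0],"twist": 0,"gripper": 1},{"delta_pos": [0.31,-1,0],"twist": 0,"gripper": 1},{"delta_pos": [0.31,-1,0],"twist": 0,"gripper": 1}]}}

```text
clock: 7.1
position: [0.5873, -0.0269, 0.1338]
eef_rot: [0.993, 0.115, -0.0, -0.0]
force: [0.3, 0.5, -1.0]
grip_width: 0.0635
grasp_force: 29.7
```

Call:
{"name": "jog_arm", "arguments": {"steps": [{"delta_pos": [0.31,-1,0],"twist": 0,"gripper": 1},{"delta_pos": [0.34,-1,0],"twist": 0,"gripper": 1},{"delta_pos": [0,-0.18,0],"twist": 0,"gripper": 1},{"delta_pos": [0,0,0],"twist": 0,"gripper": 1}]}}

```text
clock: 7.6
position: [0.5907, 0.0282, 0.1338]
eef_rot: [0.993, 0.115, -0.0, 0.0]
force: [-0.5, 0.1, -1.9]
grip_width: 0.0634
grasp_force: 29.7
```

```bash
cat > pose.py <<'E'
from h import *
# cover plane & extents in the box frame, from yellow points near the box
a=np.radians(13.2);Rb=np.array([[np.cos(a),np.sin(a),0],[-np.sin(a),np.cos(a),0],[0,0,1]])
for n in("scene","side"):
    p=arm.read_camera(n);W=cloud(p);hsv=cv2.cvtColor(p["pixels"],cv2.COLOR_RGB2HSV)
    q=(W-[.5558,.0193,0])@Rb.T*1000
    m=(p["range_z"]>0)&(hsv[:,:,1]>170)&(hsv[:,:,0]>19)&(hsv[:,:,0]<33)&(abs(q[:,:,1])<110)&(q[:,:,2]>35)&(abs(q[:,:,0])<160)
    m=cv2.erode(m.astype(np.uint8),np.ones((3,3)))>0
    s=q[m];
    if len(s)<30: print(n,"few",len(s));continue
    A=np.c_[s[:,:2],np.ones(len(s))];k=np.ones(len(s),bool)
    for _ in range(4):
        c=np.linalg.lstsq(A[k],s[k,2],rcond=None)[0];k=abs(A@c-s[:,2])<3
    s=s[k];t=s[s[:,0]<s[:,0].min()+20]
    print(n,len(s),"pitch",np.degrees(np.arctan(c[0])).round(1),"roll",np.degrees(np.arctan(c[1])).round(1),"topz@0",c[2].round(1),"x",s[:,0].min().round(),s[:,0].max().round(),"y",s[:,1].min().round(),s[:,1].max().round(),"tongue y",t[:,1].min().round(),t[:,1].max().round())
s=arm.sense();print("tcp box",((s["position"]-[.5558,.0193,0])@Rb.T*1000).round(1))
E
python3 st.py; python3 pose.py
```

```text
t 7.6 pos [0.5907 0.0282 0.1338] toolx yaw 13.25 z [-0. -0. -1.] j [-0.17  0.08 -0.1   1.39 -0.    2.74] w 0.0634 F [-0.5  0.1 -1.9] T [ 0.01 -0.   -0.  ] g 29.7
scene 863 pitch 0.2 roll -0.2 topz@0 129.3 x -65.0 98.0 y -64.0 55.0 tongue y -30.0 22.0
side 560 pitch -0.0 roll -0.1 topz@0 131.6 x -63.0 98.0 y -65.0 53.0 tongue y -30.0 17.0
tcp box [ 36.   -0.4 133.8]
```

Call:
{"name": "jog_arm", "arguments": {"steps": [{"delta_pos": [0,-0.16,1],"twist": 0,"gripper": 1},{"delta_pos": [0,0,0.8],"twist": 0,"gripper": 1},{"delta_pos": [0,0,0.2],"twist": 0,"gripper": 1},{"delta_pos": [0,0,0.1],"twist": 0,"gripper": 1},{"delta_pos": [0,0,0.1],"twist": 0,"gripper": 1}], "grip_force": 20}}

```text
clock: 8.32
position: [0.5901, 0.0307, 0.0802]
eef_rot: [0.993, 0.115, -0.0, 0.0]
force: [-7.5, -0.3, 8.7]
grip_width: 0.0635
grasp_force: 30.8
```

```bash
python3 st.py; python3 pose.py
```

```text
t 8.32 pos [0.5901 0.0307 0.0802] toolx yaw 13.17 z [ 0.    -0.001 -1.   ] j [-0.17  0.1  -0.18  1.29 -0.    2.74] w 0.0635 F [-7.5 -0.3  8.7] T [-0.15  1.26  0.02] g 30.8
scene 816 pitch 6.5 roll -0.2 topz@0 72.3 x -66.0 99.0 y -61.0 58.0 tongue y -29.0 31.0
side 606 pitch 7.0 roll -0.0 topz@0 73.5 x -56.0 99.0 y -60.0 53.0 tongue y -22.0 33.0
tcp box [35.9  3.3 79.9]
```

Call:
{"name": "jog_arm", "arguments": {"steps": [{"delta_pos": [0,0,0.1],"twist": 0,"gripper": 1},{"delta_pos": [0,0,0.1],"twist": 0,"gripper": 1},{"delta_pos": [0,0,0.1],"twist": 0,"gripper": 1}]}}

```text
clock: 8.8
position: [0.5905, 0.0307, 0.0759]
eef_rot: [0.993, 0.115, 0.001, 0.001]
force: [-18.6, 0.6, 36.3]
grip_width: 0.0637
grasp_force: 33.9
```

```bash
python3 st.py; python3 pose.py
```

```text
t 8.8 pos [0.5905 0.0307 0.0759] toolx yaw 13.18 z [ 0.001 -0.001 -1.   ] j [-0.17  0.11 -0.18  1.28 -0.    2.74] w 0.0637 F [-18.6   0.6  36.3] T [0.22 3.81 0.01] g 33.9
scene 784 pitch 10.7 roll -0.6 topz@0 66.4 x -62.0 100.0 y -60.0 56.0 tongue y -32.0 33.0
side 588 pitch 10.3 roll -0.4 topz@0 68.4 x -47.0 101.0 y -61.0 57.0 tongue y -49.0 51.0
tcp box [36.5  3.2 75.9]
```

The tongue tip has met the ledge edge. I'll lift off, shift 11 mm toward the stop end and press again.

Call:
{"name": "jog_arm", "arguments": {"steps": [{"delta_pos": [0,0,-0.4],"twist": 0,"gripper": 1},{"delta_pos": [0.44,0,0],"twist": 0,"gripper": 1},{"delta_pos": [0,0,0.4],"twist": 0,"gripper": 1},{"delta_pos": [0,0,0.1],"twist": 0,"gripper": 1},{"delta_pos": [0,0,0.1],"twist": 0,"gripper": 1},{"delta_pos": [0,0,0],"twist": 0,"gripper": 1}]}}

```text
clock: 9.65
position: [0.6038, 0.0336, 0.0717]
eef_rot: [0.993, 0.115, 0.003, 0.001]
force: [-11.5, 2.0, 39.0]
grip_width: 0.0636
grasp_force: 36.6
```

```bash
python3 st.py; python3 pose.py
```

```text
t 9.65 pos [0.6038 0.0336 0.0717] toolx yaw 13.22 z [ 0.007 -0.001 -1.   ] j [-0.16  0.14 -0.15  1.27  0.    2.75] w 0.0636 F [-11.5   2.   39. ] T [0.43 2.23 0.01] g 36.6
scene 772 pitch 15.6 roll -0.3 topz@0 59.5 x -43.0 112.0 y -61.0 56.0 tongue y -26.0 24.0
side 610 pitch 15.5 roll -0.0 topz@0 60.9 x -43.0 113.0 y -61.0 56.0 tongue y -27.0 27.0
tcp box [50.   3.  71.7]
```

Call:
{"name": "jog_arm", "arguments": {"steps": [{"delta_pos": [0,0,-0.3],"twist": 0,"gripper": 1},{"delta_pos": [0,0,-0.3],"twist": 0,"gripper": 1},{"delta_pos": [0,0,0],"twist": 0,"gripper": 1}]}}

```text
clock: 10.12
position: [0.6009, 0.0338, 0.0809]
eef_rot: [0.993, 0.115, -0.0, -0.0]
force: [0.3, -0.1, -3.0]
grip_width: 0.0638
grasp_force: 32.0
```

```bash
cat >> pose.py <<'E'
save(arm.read_camera("side"),"sX.png")
E
python3 st.py; python3 pose.py
```

```text
t 10.12 pos [0.6009 0.0338 0.0809] toolx yaw 13.2 z [-0.  0. -1.] j [-0.16  0.14 -0.14  1.29 -0.    2.75] w 0.0638 F [ 0.3 -0.1 -3. ] T [-0.05 -0.01 -0.02] g 32.0
scene 759 pitch 15.1 roll -0.1 topz@0 69.9 x -47.0 109.0 y -60.0 59.0 tongue y -25.0 32.0
side 629 pitch 14.8 roll -0.3 topz@0 71.0 x -46.0 110.0 y -61.0 57.0 tongue y -26.0 33.0
tcp box [46.9  4.  80.4]
```

View pics/sX.png

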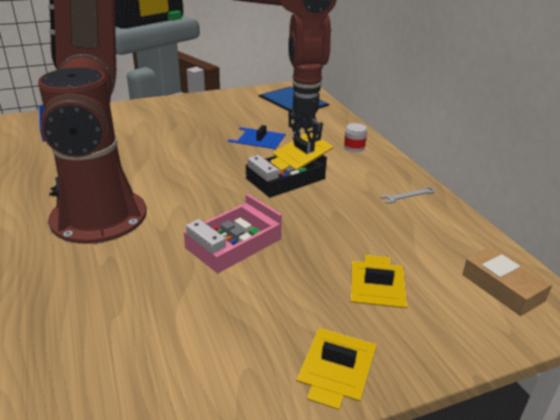

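Tilt is 15° with the tongue low (side pixel 300,152). The tip is still clear of the bar, at about box (-50, 51). I'll raise it 5 mm and slide it in.

Call:
{"name": "jog_arm", "arguments": {"steps": [{"delta_pos": [0,0,-0.2],"twist": 0,"gripper": 1},{"delta_pos": [-0.4,0,0],"twist": 0,"gripper": 1},{"delta_pos": [-0.4,0,0],"twist": 0,"gripper": 1},{"delta_pos": [-0.4,0,0],"twist": 0,"gripper": 1},{"delta_pos": [-0.3,0,0],"twist": 0,"gripper": 1},{"delta_pos": [-0.2,0,0],"twist": 0,"gripper": 1},{"delta_pos": [0,0,0],"twist": 0,"gripper": 1}]}}

```text
clock: 11.15
position: [0.5594, 0.0241, 0.0864]
eef_rot: [0.993, 0.115, 0.0, 0.0]
force: [0.7, 0.8, -2.0]
grip_width: 0.0631
grasp_force: 32.0
```

```bash
python3 st.py; python3 pose.py
```

```text
t 11.15 pos [0.5594 0.0241 0.0864] toolx yaw 13.19 z [ 0. -0. -1.] j [-0.19  0.01 -0.27  1.3   0.    2.72] w 0.0631 F [ 0.7  0.8 -2. ] T [ 0.01 -0.   -0.03] g 32.0
scene 676 pitch 15.0 roll 0.1 topz@0 86.9 x -74.0 68.0 y -58.0 56.0 tongue y -53.0 53.0
side 532 pitch 14.8 roll 0.0 topz@0 88.2 x -62.0 67.0 y -59.0 57.0 tongue y -56.0 57.0
tcp box [ 5.   3.8 86.4]
```

The tongue is about 12 mm under the bar with no contact force. I'll slide in the rest and start swinging down.

Call:
{"name": "jog_arm", "arguments": {"steps": [{"delta_pos": [-0.28,0,0],"twist": 0,"gripper": 1},{"delta_pos": [0,0,0.12],"twist": 0,"gripper": 1},{"delta_pos": [0,0,0.12],"twist": 0,"gripper": 1},{"delta_pos": [0.09,0,0.165],"twist": 0,"gripper": 1},{"delta_pos": [0.09,0,0.165],"twist": 0,"gripper": 1},{"delta_pos": [0,0,0],"twist": 0,"gripper": 1}]}}

```text
clock: 12.05
position: [0.5572, 0.0236, 0.0717]
eef_rot: [0.993, 0.115, -0.0, -0.0]
force: [-0.6, -0.5, -1.4]
grip_width: 0.0635
grasp_force: 32.4
```

```bash
python3 st.py; python3 pose.py
```

```text
t 12.05 pos [0.5572 0.0236 0.0717] toolx yaw 13.21 z [-0. -0. -1.] j [-0.19  0.01 -0.29  1.27 -0.    2.72] w 0.0635 F [-0.6 -0.5 -1.4] T [-0.15  0.29  0.02] g 32.4
scene 697 pitch 10.4 roll -0.1 topz@0 73.3 x -76.0 65.0 y -60.0 57.0 tongue y -57.0 57.0
side 466 pitch 10.3 roll -0.3 topz@0 75.0 x -67.0 65.0 y -60.0 55.0 tongue y -56.0 54.0
tcp box [ 2.3  3.9 72. ]
```

Call:
{"name": "jog_arm", "arguments": {"steps": [{"delta_pos": [0.07,0,0.17],"twist": 0,"gripper": 1},{"delta_pos": [0.07,0,0.17],"twist": 0,"gripper": 1},{"delta_pos": [0.04,0,0.17],"twist": 0,"gripper": 1},{"delta_pos": [0,0,0],"twist": 0,"gripper": 1}]}}

```text
clock: 12.7
position: [0.5618, 0.0246, 0.0592]
eef_rot: [0.993, 0.115, 0.0, 0.0]
force: [1.4, -0.1, 0.8]
grip_width: 0.0632
grasp_force: 33.4
```

```bash
python3 st.py; python3 pose.py
```

```text
t 12.7 pos [0.5618 0.0246 0.0592] toolx yaw 13.2 z [ 0.001  0.    -1.   ] j [-0.19  0.03 -0.29  1.25  0.    2.72] w 0.0632 F [ 1.4 -0.1  0.8] T [-0.02 -0.04  0.02] g 33.4
scene 712 pitch 3.5 roll -0.4 topz@0 60.8 x -76.0 67.0 y -59.0 58.0 tongue y -59.0 54.0
side 424 pitch 3.2 roll -0.2 topz@0 63.0 x -67.0 72.0 y -59.0 57.0 tongue y -58.0 32.0
tcp box [ 6.7  3.9 59.2]
```

Call:
{"name": "jog_arm", "arguments": {"steps": [{"delta_pos": [0,0,0.12],"twist": 0,"gripper": 1},{"delta_pos": [0,0,0.12],"twist": 0,"gripper": 1},{"delta_pos": [0,0,0.06],"twist": 0,"gripper": 1},{"delta_pos": [0,0,0],"twist": 0,"gripper": 1}]}}

```text
clock: 13.35
position: [0.5617, 0.0246, 0.0529]
eef_rot: [0.993, 0.115, 0.0, 0.0]
force: [-2.2, 0.8, 11.4]
grip_width: 0.0634
grasp_force: 35.1
```

```bash
python3 st.py; python3 pose.py
```

```text
t 13.35 pos [0.5617 0.0246 0.0529] toolx yaw 13.2 z [ 0.001 -0.    -1.   ] j [-0.19  0.04 -0.3   1.23 -0.    2.72] w 0.0634 F [-2.2  0.8 11.4] T [ 0.22  0.78 -0.01] g 35.1
scene 734 pitch 0.1 roll -0.4 topz@0 55.1 x -77.0 66.0 y -60.0 58.0 tongue y -56.0 54.0
side 388 pitch -0.2 roll 0.2 topz@0 57.2 x -69.0 70.0 y -60.0 57.0 tongue y -57.0 -24.0
tcp box [ 7.   3.8 52.9]
```

It's flat: pitch 0°, top at z 56 mm. I'll release and retreat straight up.

Call:
{"name": "jog_arm", "arguments": {"steps": [{"delta_pos": [0,0,-0.08],"twist": 0,"gripper": -1},{"delta_pos": [0,0,0],"twist": 0,"gripper": -1},{"delta_pos": [0,0,0],"twist": 0,"gripper": -1},{"delta_pos": [0,0,-0.5],"twist": 0,"gripper": -1},{"delta_pos": [0,0,-1],"twist": 0,"gripper": -1},{"delta_pos": [0,0,-1],"twist": 0,"gripper": -1},{"delta_pos": [0,0,-1],"twist": 0,"gripper": -1},{"delta_pos": [0,0,-1],"twist": 0,"gripper": -1},{"delta_pos": [0,0,-1],"twist": 0,"gripper": -1},{"delta_pos": [0,0,0],"twist": 0,"gripper": -1}]}}

```text
clock: 14.75
position: [0.5627, 0.0244, 0.1942]
eef_rot: [0.993, 0.115, 0.002, 0.001]
force: [-0.2, -0.2, -0.3]
grip_width: 0.0854
grasp_force: 0.0
```

```bash
python3 st.py; python3 pose.py
python3 - <<'E'
from h import *
save(arm.read_camera("wrist"),"w9.png")
a=cv2.imread("pics/w9.png");b=cv2.imread("pics/sX.png")[90:240,200:400];b=cv2.resize(b,(400,300))
c=np.zeros((300,800,3),np.uint8);c[:,:400]=cv2.resize(a,(400,300));c[:,400:]=b;cv2.imwrite("pics/fin.png",c)
E
```

```text
t 14.75 pos [0.5627 0.0244 0.1942] toolx yaw 13.2 z [ 0.004 -0.001 -1.   ] j [-0.19 -0.02 -0.1   1.49 -0.    2.72] w 0.0854 F [-0.2 -0.2 -0.3] T [-0.    0.01 -0.  ] g 0.0
scene 777 pitch 0.3 roll -0.2 topz@0 55.1 x -77.0 66.0 y -60.0 60.0 tongue y -56.0 52.0
side 506 pitch -0.1 roll -0.1 topz@0 57.4 x -67.0 70.0 y -60.0 57.0 tongue y -57.0 -20.0
tcp box [  6.8   3.8 191.3]
```

View pics/fin.png

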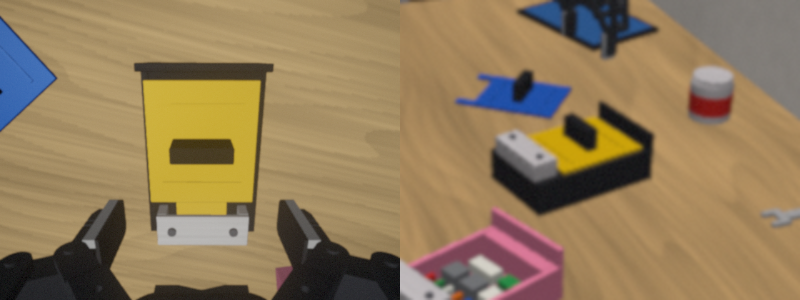

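The cover lies flat in the box: plate at (200,140) on the left, tongue running under the bar at (202,210). The blue cover is untouched and the gripper is clear.

```bash
python3 -c "
from rig import arm
print(arm.sign_off())"
```

```text
the job is handed in; nothing more can be done
None
```

The yellow cover is closed on the black fuse box: it went in at about 15° tilt, lies flat with its tongue under the keeper bar, and has been let go; the blue cover was not touched, and the job is handed in at about 15 s.

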